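# Roll the long dowel onto the marked line

## Robot

A 6-joint arm with a two-finger parallel gripper is mounted at the origin on the work surface. World frame = base frame: x ahead of the robot, y to its left, z up, the work surface at z = 0. Lengths are in mm, angles in rad, forces in N, time in s.
With the tool pointing down it reaches from about 300 to 775 mm from the base axis. Payload 14.6 kg.
Tool frame: the origin (TCP) lies midway between the tips of the shut fingers; the grasp point (between the pads) lies 19 mm behind it (manip.hold_point_z is the distance from the TCP to the grasp point, in mm); z points along the fingers, y is the direction in which the jaws open and shut (so a half turn about z gives the same grasp; the last joint's range is limited). The gripper opens to 94 mm and grips with 3 to 60 N. Pads are 16 mm wide; open, the fingers measure 119 mm over their backs; the gripper's body (75 mm by 177 mm) begins 78 mm behind the grasp point.
Start: joints at [-1.228, 0.3, 1.521, -0, 1.321, -0.067], TCP at [219.126, -504.453, 205.446] pointing down, gripper open.
Joint ranges: [-3.03, 3.03], [-0.79, 2.21], [0.23, 2.52], [-1.04, 4.18], [0, 3.07], [-2.55, 2.55]. Speed limits (rad/s): [2.22, 2.22, 2.57, 3.14, 3.14, 3.14].

## Interface

Orientations are given as [roll, pitch, yaw] about the fixed x, y, z axes, in that order (R = Rz(yaw) Ry(pitch) Rx(roll)).
In Python, from cell import manip gives the robot as it stands.
- The arm moves only by the shell command python3 -m crank 'ROWS' [OPENING] [FORCE]. ROWS is JSON, a list of rows, each an object with "offset": the shift along the world's x, y, z in m, a list of three; "spin": the turn about the world's z in degrees. In form: [{"offset": [dx, dy, dz], "spin": spin}, ...]. A call has exactly 8 rows; each row is the pose to reach, as a shift and turn from the pose measured when the call began; what a row does not reach only later rows make up. A row lasts 1/12 s, in which the tool goes at most 41.7 mm and 7.16 degrees, less where a joint would pass 70% of its speed; a pose out of reach is approached as far as the arm can. A call with a gripper value outside its range is refused whole. OPENING is the opening, from 0 (shut) to 1 (fully open), set as the call begins (- or left out, the last holds). The fingers move at their own pace and stop on an object; FORCE is the grip in N (left out, the last holds). Time passes only in rows, so rows that repeat a pose let the fingers close, or fill a call up. It gives the time, the measured TCP pose, the force and the opening at its end, in the units of the state.
- manip.read_state(): the state, without advancing time (a new reading comes with each control period).
- manip.camera(name): name is "scene" or "top"; returns a dict with "pixels" (384x512x3 uint8, red, green, blue), "fx", "fy", "cx", "cy" (pixels), "extrinsics" (4x4, takes a point from world to camera coordinates). Camera axes: x right, y down, z forward; pixel columns grow to the right and rows downward; lengths in mm; the calibration is good to about 2 mm. A picture is of the moment at which its call begins. There is no depth.
- manip.sign_off(): hands the job in, once; it reports no verdict.
Trained networks look in a picture, given as the dict that the camera call returned (one of the last four; its "shot" number tells which), for a name from the list of things; names that differ only in an ending like _2 or _b are one class to them, and where a whole thing is asked for, a point or a joint stands for the part that bears it (a point fixed in the world has none). Each returns a list of dicts, best first, with "conf" (0 to 1); they miss things now and then, are a little off and sometimes report something else, mostly with a low value. They report only what shows in the picture. A call takes as long as a camera call. They do not tell look-alikes from the thing itself.
- manip.search_frame(picture, name): "location" ([x, y, z] in mm, in world coordinates, good to about 4 mm: the middle of the surface that is visible of it).
- manip.masks_of(picture, name): "mask" (384x512 bool, what is visible of it).
The state is a dict: "clock": time; "joints": joint angles; "qd": joint speeds; "effort": joint torques, N m; "eef_pos": TCP position; "eef_rot": TCP orientation; "wrist_force": force on the tool from outside, world axes, zero at the start; "moment": the same for the moment, N m; "finger_gap": finger opening in mm.
Only numpy, scipy, OpenCV 4.12 (cv2) and the standard library are available. Lean on these libraries where they do the work, as an engineer would, in place of code of your own. Each camera call takes 0.05 s, during which the arm holds its last target. There are 200 camera calls.

## Task

With the fingertips, push across the top of the longer of the two wooden dowels to roll it away from the batten until it lies centred along the dark line marked across the board, ready for drilling. Roll it, do not drag it, never pick it up, and leave it lying still there; leave the shorter dowel and everything else where it is.

Things in the scene. Friction and masses are not known exactly. Their poses are not given: they have to be found in the camera images.
- board: Fixed plywood board, 280 mm (x) by 380 mm (y), 18 mm thick; origin at the centre of its underside, z up (top 18 mm above the origin). Along its -x edge (robot side) an aluminium batten, 18 mm wide, rises 22 mm above the board's top, inner face at x = -122 mm; along its +x edge a lip 8 mm wide and 8 mm high.
- line: The straight dark line marked on the board's top, 3 mm wide, 380 mm long, without relief, parallel to the batten. Origin at its middle on the board's top; its y axis runs along the line, its x axis points across it, away from the batten (the direction in which the dowel must roll).
- long_dowel: The longer dowel: beech cylinder, 36 mm diameter, 150 mm long, about 0.11 kg, lying loose on the board about 4 mm from the batten, parallel to it, in its left or right half. Origin at its centre; y axis along the cylinder; z axis up at the start, turning over as it rolls. Its top driven without slip, it advances half as far as the fingertip; let go, rolling resistance stops it within millimetres.
- short_dowel: The shorter dowel, beech, 36 mm diameter, 80 mm long, lying by the other end of the batten; origin at its centre. To be left alone.
- block: Bystander: wooden block 36 x 50 mm, 40 mm high, loose on the board beyond the line, near the middle of the far edge; origin under its centre.
- tin: Bystander: open aluminium tin, 48 mm diameter, 42 mm high, loose on the board near the far left corner; origin under its centre.
- glue: Bystander: glue bottle, 52 mm diameter, 140 mm high, standing on the table left of the board; origin under its centre.
- screwdriver: Bystander: screwdriver lying on the table to the left.
- wrench: Bystander: wrench lying on the table to the right.
- drill: Bystander: cordless drill, 190 mm high, standing on its battery on the table to the right; origin under its battery.
- tape: Bystander: tape measure, 65 x 32 x 62 mm high, on the table to the left, near the robot; origin under its centre.
Mind the look-alikes: they are no part of the job. What is shaped like the long_dowel but green or purple is not meant.

How it is judged:
By the outcome, as a careful person would: the job done as asked, in the order asked, and still so for the second after the job is handed in, with the robot touching nothing.
It also fails if it takes over 64 s, if anything falls off the work surface, if the arm or the gripper's body presses on something with over 40 N, if the wrist force passes 120 N, or if a joint passes its speed limit or range.

## Working session

There is one attempt and no reset: what is moved stays moved. The work goes in short steps, Python scripts to look and compute and a shell command to move; the robot and the scene stay as the last step left them, time stands still between calls to the robot, and variables do not carry over. Pictures are saved under pics/ and viewed, about 8 in all and at most 12, crops included, and the job is handed in when it is done.

```bash
mkdir -p pics; ls
python3 - <<'E'
from cell import manip
import cv2, numpy as np
s=manip.read_state(); print({k:np.round(v,3) for k,v in s.items()})
for n in ("top","scene"):
    p=manip.camera(n)
    cv2.imwrite(f"pics/{n}0.png",p["pixels"][:,:,::-1])
    print(n,p["fx"],p["fy"],p["cx"],p["cy"],np.round(p["extrinsics"],3).tolist())
    for t in ("long_dowel","short_dowel","line","board","block"):
        print(t,[(np.round(d["location"],0).tolist(),round(d["conf"],2)) for d in manip.search_frame(p,t)][:4])
E
```

```text
pics
{'clock': np.float64(0.0), 'joints': array([-1.228,  0.3  ,  1.522, -0.   ,  1.321, -0.067]), 'qd': array([ 0.   , -0.   , -0.001, -0.   ,  0.001,  0.002]), 'effort': array([ 0.0000e+00, -5.3181e+01, -3.5274e+01,  7.1000e-02,  2.4000e-02,
       -0.0000e+00]), 'eef_pos': array([ 219.036, -504.208,  204.875]), 'eef_rot': array([-3.14, -0.  ,  0.41]), 'wrist_force': array([-0.476,  0.173,  1.079]), 'moment': array([-0.015, -0.033, -0.028]), 'finger_gap': np.float64(93.804)}
top 472.92338092784695 472.92338092784695 254.42189660417597 191.83252955741025 [[-0.014, -1.0, 0.0, 15.366], [-0.998, 0.014, -0.065, 453.078], [0.065, -0.001, -0.998, 1807.022], [0.0, 0.0, 0.0, 1.0]]
long_dowel [([448.0, -66.0, 53.0], 0.82), ([233.0, -247.0, 34.0], 0.7), ([205.0, 303.0, 30.0], 0.62), ([715.0, -326.0, 36.0], 0.56)]
short_dowel [([497.0, 111.0, 56.0], 0.45)]
line []
board [([578.0, 5.0, 19.0], 0.91)]
block []
scene 489.22045610781464 489.22045610781464 264.23072932262374 200.26042277101814 [[-0.465, 0.885, -0.007, 182.015], [0.565, 0.291, -0.772, -200.353], [-0.681, -0.363, -0.636, 1824.455], [0.0, 0.0, 0.0, 1.0]]
long_dowel [([727.0, -314.0, 32.0], 0.9), ([222.0, 313.0, 32.0], 0.83), ([257.0, -233.0, 31.0], 0.75), ([460.0, -59.0, 51.0], 0.64)]
short_dowel [([501.0, 119.0, 52.0], 0.53)]
line []
board [([583.0, 24.0, 14.0], 0.74)]
block [([672.0, -16.0, 56.0], 0.57)]
```

Run:
```python
import cv2
a=cv2.imread("pics/top0.png"); s=cv2.imread("pics/scene0.png")
c=a[40:240,120:390]   # crop
cv2.imwrite("pics/top0c.png",cv2.resize(c,None,fx=2.9,fy=2.9,interpolation=cv2.INTER_CUBIC))
```

```text
(no output)
```

View pics/top0.png

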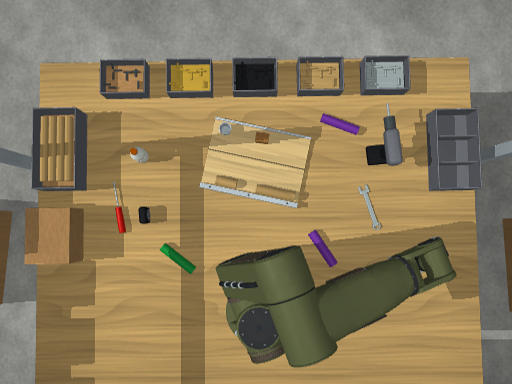

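View pics/scene0.png

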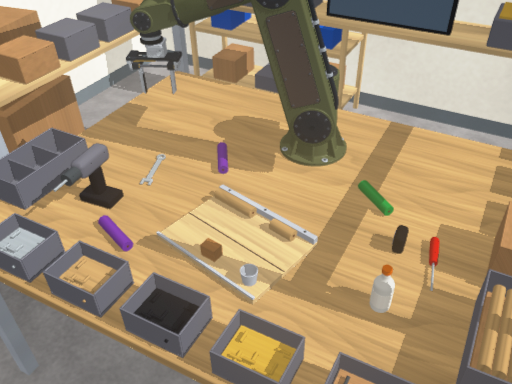

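The top view shows the board tilted around (257,160), with the dark line running from (210,147) to (306,168). The long dowel lies at (277,193) along the batten, right half, and the short one at (227,182). The green and purple cylinders are off the board. Next I fit the line and the dowel in both views.

```bash
cat > h.py <<'E'
from cell import manip
import cv2, numpy as np
def ray(p,uv,z):
    """pixels -> world points on plane z"""
    E=p["extrinsics"];R=E[:3,:3];t=E[:3,3];c=-R.T@t
    uv=np.atleast_2d(uv).astype(float)
    d=np.c_[(uv[:,0]-p["cx"])/p["fx"],(uv[:,1]-p["cy"])/p["fy"],np.ones(len(uv))]@R
    return c+d*((z-c[2])/d[:,2])[:,None]
def proj(p,X):
    E=p["extrinsics"];q=np.atleast_2d(X)@E[:3,:3].T+E[:3,3]
    return q[:,:2]/q[:,2:]*[p["fx"],p["fy"]]+[p["cx"],p["cy"]]
def rectify(p,z,x0=400,x1=780,y0=-220,y1=220,s=1.5):
    """top-down picture: rows go from x1 down to x0, columns from y1 to y0"""
    q=np.float32([[x1,y1,z],[x1,y0,z],[x0,y0,z],[x0,y1,z]])
    w,h=int((y1-y0)*s),int((x1-x0)*s)
    M=cv2.getPerspectiveTransform(proj(p,q).astype(np.float32),np.float32([[0,0],[w,0],[w,h],[0,h]]))
    return cv2.warpPerspective(p["pixels"],M,(w,h),flags=cv2.INTER_CUBIC)
def dowel(p,near,R=18,ztop=36):
    for d in manip.masks_of(p,"long_dowel"):
        v,u=np.nonzero(d["mask"])
        if len(u)<20: continue
        P=ray(p,np.c_[u,v],ztop)[:,:2]
        if np.hypot(*(P.mean(0)-near))<90: return d["conf"],P
    return None
E
python3 - <<'E'
from h import *
out=[]
for n in ("top","scene"):
    p=manip.camera(n)
    out.append(rectify(p,18))
    r=dowel(p,[450,-62])
    if r:
        P=r[1].astype(np.float32); c,sz,a=cv2.minAreaRect(P); l=cv2.fitLine(P,2,0,.01,.01).ravel()
        print(n,r[0],len(P),"rect",np.round(c,1),np.round(sz,1),"mean",P.mean(0),"dir deg",np.degrees(np.arctan(l[0]/l[1])))
    # line: darkest ridge in rectified picture near board middle
    g=cv2.cvtColor(out[-1],cv2.COLOR_RGB2GRAY).astype(float)
    bh=cv2.morphologyEx(g,cv2.MORPH_BLACKHAT,np.ones((25,1)))
    pts=[]
    for y in range(-120,141,5):
        col=int((220-y)*1.5); xc=575+0.23*y
        r0,r1=int((780-xc-35)*1.5),int((780-xc+35)*1.5)
        w=bh[r0:r1,col]; k=w.argmax()
        ww=w[max(k-5,0):k+6]; kk=np.arange(max(k-5,0),max(k-5,0)+len(ww))
        pts.append([780-(r0+(ww*kk).sum()/ww.sum()+.5)/1.5,y])
    pts=np.float32(pts); l=cv2.fitLine(pts,cv2.DIST_HUBER,0,.01,.01).ravel(); sl=l[0]/l[1]
    res=pts[:,0]-(l[2]+sl*(pts[:,1]-l[3]))
    print(n,"line x at y=0",l[2]-sl*l[3],"deg",np.degrees(np.arctan(sl)),"res",np.round(np.abs(res),0).astype(int).tolist())
cv2.imwrite("pics/rect0.png",out[0][:,:,::-1]); cv2.imwrite("pics/rect0s.png",out[1][:,:,::-1])
E
```

```text
top 0.81 313 rect [448.9 -71.1] [144.5  35.1] mean [449.32947 -74.66506] dir deg 12.335059
top line x at y=0 580.74786 deg 12.909478 res [1, 0, 1, 0, 0, 1, 1, 1, 0, 0, 0, 1, 0, 1, 0, 0, 1, 0, 1, 0, 1, 0, 0, 0, 1, 0, 0, 1, 0, 1, 0, 0, 0, 0, 1, 0, 0, 0, 1, 1, 1, 0, 0, 0, 0, 0, 0, 0, 0, 1, 1, 0, 0]
scene 0.9 502 rect [451.1 -71.4] [173.7  46.6] mean [452.0216  -67.90768] dir deg 14.3951
scene line x at y=0 582.25696 deg 12.894636 res [0, 0, 0, 0, 0, 0, 0, 0, 0, 0, 0, 0, 0, 1, 0, 0, 0, 0, 0, 0, 0, 0, 0, 0, 0, 0, 0, 0, 0, 0, 0, 0, 0, 0, 0, 0, 0, 0, 0, 0, 0, 0, 0, 0, 0, 0, 0, 0, 0, 0, 0, 0, 0]
```

View pics/rect0.png

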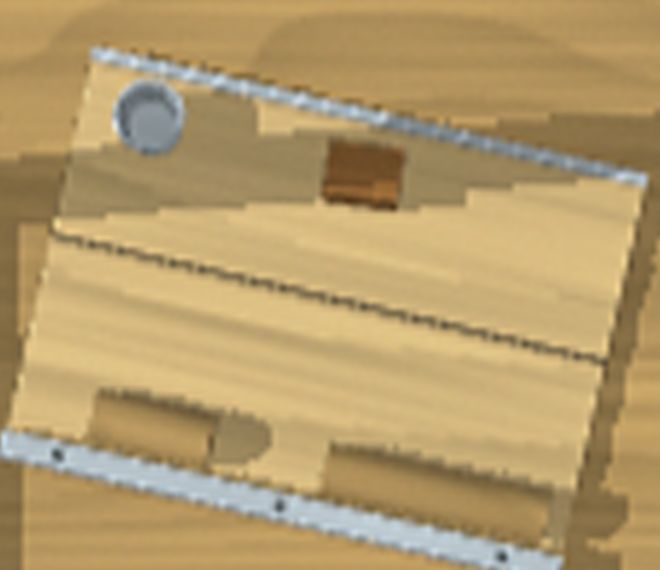

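```bash
python3 -m crank '[{"offset":[0.012,0.024,0],"spin":-4},{"offset":[0.026,0.05,0],"spin":-9},{"offset":[0.04,0.077,0],"spin":-14},{"offset":[0.055,0.104,0],"spin":-19},{"offset":[0.07,0.132,0],"spin":-24},{"offset":[0.085,0.16,0],"spin":-29},{"offset":[0.1,0.188,0],"spin":-33},{"offset":[0.114,0.216,-0.01],"spin":-36.4}]' 0.6 20
```

```text
clock: 1.47
eef_pos: [334.1, -287.6, 196.9]
eef_rot: [3.14, -0.003, -0.229]
wrist_force: [1.1, -0.4, -0.2]
finger_gap: 56.4
```

```bash
python3 -m crank '[{"offset":[0.015,0.03,-0.01],"spin":0.2},{"offset":[0.031,0.062,-0.025],"spin":0.2},{"offset":[0.047,0.094,-0.042],"spin":0.2},{"offset":[0.063,0.126,-0.06],"spin":0.2},{"offset":[0.079,0.158,-0.08],"spin":0.2},{"offset":[0.094,0.188,-0.1],"spin":0.2},{"offset":[0.105,0.208,-0.115],"spin":0.2},{"offset":[0.11,0.2175,-0.123],"spin":0.2}]'
python3 - <<'E'
from h import *
p=manip.camera("scene"); print(manip.read_state()["eef_pos"],manip.read_state()["eef_rot"])
c=p["pixels"][150:290,150:330,::-1]; cv2.imwrite("pics/s1.png",cv2.resize(c,None,fx=4,fy=4,interpolation=cv2.INTER_CUBIC))
E
```

```text
clock: 2.13
eef_pos: [444.3, -67.7, 72.3]
eef_rot: [3.14, -0.001, -0.224]
wrist_force: [0.6, -0.7, 0.0]
finger_gap: 56.1
[444.2113925  -67.59719091  71.74050466] [ 3.14027805e+00  7.46624840e-05 -2.23480925e-01]
```

View pics/s1.png

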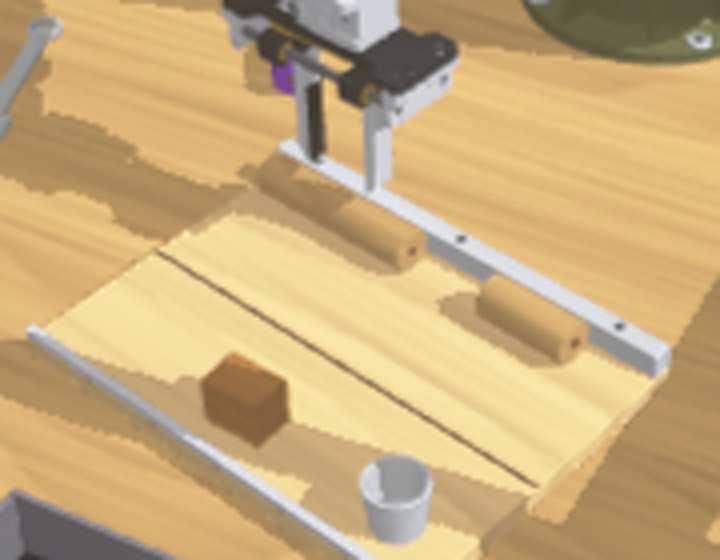

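The scene crop shows both fingers (320,160) and (372,190) above the long dowel, clear of the batten. I descend to touch it.

```bash
python3 -m crank '[{"offset":[0,-0.002,-0.008],"spin":0},{"offset":[0,-0.003,-0.013],"spin":0},{"offset":[0,-0.003,-0.016],"spin":0},{"offset":[0,-0.003,-0.017],"spin":0},{"offset":[0,-0.003,-0.0175],"spin":0},{"offset":[0,-0.003,-0.018],"spin":0},{"offset":[0,-0.003,-0.0185],"spin":0},{"offset":[0,-0.003,-0.0185],"spin":0}]'
```

```text
clock: 2.85
eef_pos: [444.8, -71.3, 54.1]
eef_rot: [3.14, -0.002, -0.224]
wrist_force: [-0.7, -4.2, 5.4]
finger_gap: 56.5
```

```bash
python3 -m crank '[{"offset":[0,0,-0.002],"spin":0},{"offset":[0.003,-0.0007,-0.002],"spin":0},{"offset":[0.008,-0.0018,-0.002],"spin":0},{"offset":[0.0135,-0.0031,-0.002],"spin":0},{"offset":[0.019,-0.0044,-0.002],"spin":0},{"offset":[0.0235,-0.0054,-0.002],"spin":0},{"offset":[0.0255,-0.0058,-0.002],"spin":0},{"offset":[0.0255,-0.0058,-0.002],"spin":0}]'
cat > m.py <<'E'
from h import *
# dowel vs line, in line frame: n across (0 on the line), t along it
a=np.radians(12.9); n=np.array([np.cos(a),-np.sin(a)]); t=np.array([np.sin(a),np.cos(a)])
s=manip.read_state(); e=s["eef_pos"]
N0=581.5*np.cos(a)
print("tcp n,t",e[:2]@n-N0,e[:2]@t-581.5*np.sin(a),"z",e[2])
for c in ("scene","top"):
    p=manip.camera(c)
    for d in manip.masks_of(p,"long_dowel"):
        v,u=np.nonzero(d["mask"]); P=ray(p,np.c_[u,v],36)[:,:2]
        q=np.c_[P@n-N0,P@t-581.5*np.sin(a)]
        if abs(q[:,0].mean())<150 and abs(q[:,1].mean())<150:
            r=cv2.minAreaRect(P.astype(np.float32)); l=cv2.fitLine(P.astype(np.float32),2,0,.01,.01).ravel()
            print(c,round(d["conf"],2),len(u),"n,t lo",np.percentile(q,2,0).round(1),"hi",np.percentile(q,98,0).round(1),"mid",((np.percentile(q,2,0)+np.percentile(q,98,0))/2).round(1),"dir",np.degrees(np.arctan(l[0]/l[1])).round(1))
    cv2.imwrite(f"pics/last_{c}.png",p["pixels"][:,:,::-1])
E
python3 m.py
```

```text
clock: 3.52
eef_pos: [472.1, -77.6, 53.7]
eef_rot: [3.14, -0.006, -0.224]
wrist_force: [1.1, -0.2, 13.3]
finger_gap: 56.1
tcp n,t -89.36138736086963 -100.03984178596708 z 53.69501026333523
scene 0.92 432 n,t lo [-117.7 -181.4] hi [-75.4 -18.3] mid [-96.5 -99.8] dir 12.5
```

```bash
python3 -m crank '[{"offset":[0,0,0.006],"spin":0},{"offset":[-0.0127,0.0029,0.006],"spin":0},{"offset":[-0.0127,0.0029,0.0005],"spin":0},{"offset":[-0.0127,0.0029,-0.0015],"spin":0},{"offset":[-0.007,0.0016,-0.0015],"spin":0},{"offset":[0,0,-0.0015],"spin":0},{"offset":[0.007,-0.0016,-0.0015],"spin":0},{"offset":[0.0127,-0.0029,-0.0015],"spin":0}]'; python3 m.py
```

```text
clock: 4.38
eef_pos: [486.6, -80.9, 53.6]
eef_rot: [3.14, -0.01, -0.224]
wrist_force: [0.3, 0.1, 12.3]
finger_gap: 56.7
tcp n,t -74.40703884727026 -100.0197291361833 z 53.61286656366551
scene 0.94 443 n,t lo [-102.3 -181.2] hi [-59.4 -16.3] mid [-80.8 -98.7] dir 12.1
```

```bash
R='x'; python3 -m crank '[{"offset":[0,0,0.006],"spin":0},{"offset":[-0.0127,0.0029,0.006],"spin":0},{"offset":[-0.0127,0.0029,0.0005],"spin":0},{"offset":[-0.0127,0.0029,-0.0015],"spin":0},{"offset":[-0.007,0.0016,-0.0015],"spin":0},{"offset":[0,0,-0.0015],"spin":0},{"offset":[0.007,-0.0016,-0.0015],"spin":0},{"offset":[0.0127,-0.0029,-0.0015],"spin":0}]'; python3 m.py;  python3 -m crank '[{"offset":[0,0,0.006],"spin":0},{"offset":[-0.0127,0.0029,0.006],"spin":0},{"offset":[-0.0127,0.0029,0.0005],"spin":0},{"offset":[-0.0127,0.0029,-0.0015],"spin":0},{"offset":[-0.007,0.0016,-0.0015],"spin":0},{"offset":[0,0,-0.0015],"spin":0},{"offset":[0.007,-0.0016,-0.0015],"spin":0},{"offset":[0.0127,-0.0029,-0.0015],"spin":0}]'; python3 m.py
```

```text
clock: 5.25
eef_pos: [501.6, -84.3, 53.3]
eef_rot: [3.14, -0.014, -0.224]
wrist_force: [1.4, 0.6, 14.5]
finger_gap: 56.1
tcp n,t -59.060291962850044 -99.99190964610479 z 53.3282205319441
scene 0.82 458 n,t lo [ -90.2 -178.7] hi [-45.7 -16.6] mid [-68.  -97.6] dir 11.3
clock: 6.12
eef_pos: [516.8, -87.7, 53.0]
eef_rot: [3.14, -0.019, -0.224]
wrist_force: [1.0, -0.4, 13.2]
finger_gap: 56.5
tcp n,t -43.52046069811047 -99.94242474109487 z 53.01298392050006
scene 0.95 467 n,t lo [ -76.7 -179.5] hi [-31.5 -15.8] mid [-54.1 -97.6] dir 13.1
```

```bash
python3 -m crank '[{"offset":[0,0,0.006],"spin":0},{"offset":[-0.004,0.001,0.008],"spin":0},{"offset":[-0.0127,0.0029,0.008],"spin":0},{"offset":[-0.0166,0.0038,0.008],"spin":0},{"offset":[-0.0166,0.0038,0.008],"spin":0},{"offset":[-0.0166,0.0038,0.008],"spin":0},{"offset":[-0.0166,0.0038,0.008],"spin":0},{"offset":[-0.0166,0.0038,0.008],"spin":0}]'; python3 m.py;python3 - <<'E'
import cv2
s=cv2.imread("pics/last_scene.png")[150:290,150:330]; cv2.imwrite("pics/s2.png",cv2.resize(s,None,fx=4,fy=4,interpolation=cv2.INTER_CUBIC))
E
```

```text
clock: 6.98
eef_pos: [500.2, -83.9, 60.8]
eef_rot: [3.14, -0.02, -0.224]
wrist_force: [0.5, 0.5, 0.9]
finger_gap: 56.7
tcp n,t -60.53298393287679 -99.95295667946894 z 60.795848950003915
scene 0.63 506 n,t lo [ -74.7 -177.4] hi [-31.9 -18.7] mid [-53.3 -98.1] dir 13.1
```

View pics/s2.png

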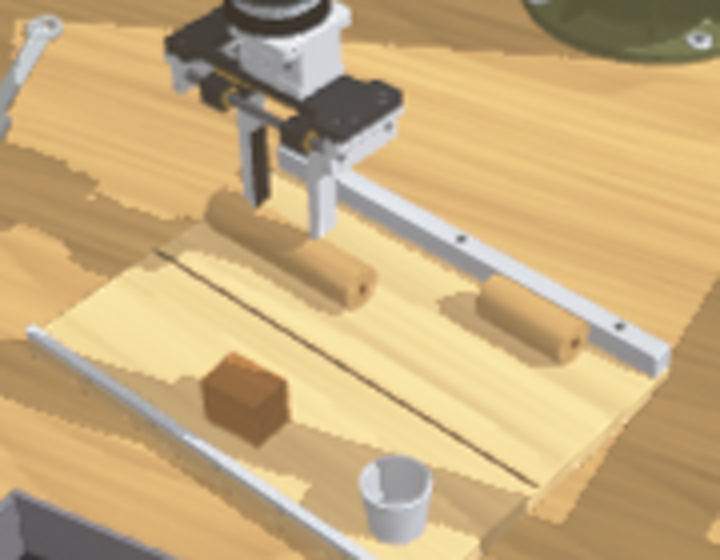

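The dowel is halfway, parallel to the line. I continue with the same strokes, each now ending in the air.

```bash
python3 -m crank '[{"offset":[0,0,-0.006],"spin":0},{"offset":[0,0,-0.0087],"spin":0},{"offset":[0.005,-0.0011,-0.0087],"spin":0},{"offset":[0.0117,-0.0027,-0.0087],"spin":0},{"offset":[0.0185,-0.0042,-0.0087],"spin":0},{"offset":[0.0254,-0.0058,-0.0087],"spin":0},{"offset":[0.0254,-0.0058,-0.0087],"spin":0},{"offset":[0.0254,-0.0058,0],"spin":0}]'; python3 m.py;  python3 -m crank '[{"offset":[-0.0127,0.0029,0],"spin":0},{"offset":[-0.0127,0.0029,-0.0087],"spin":0},{"offset":[-0.007,0.0016,-0.0087],"spin":0},{"offset":[0,0,-0.0087],"spin":0},{"offset":[0.006,-0.0014,-0.0087],"spin":0},{"offset":[0.0127,-0.0029,-0.0087],"spin":0},{"offset":[0.0127,-0.0029,-0.0087],"spin":0},{"offset":[0.0127,-0.0029,0],"spin":0}]'; python3 m.py
```

```text
clock: 7.85
eef_pos: [525.6, -89.7, 60.0]
eef_rot: [3.14, -0.019, -0.224]
wrist_force: [0.6, 0.1, -0.4]
finger_gap: 56.6
tcp n,t -34.47014111443855 -99.91915159722117 z 60.01381254260262
scene 0.64 508 n,t lo [ -63.1 -181. ] hi [-19.1 -16.7] mid [-41.1 -98.8] dir 12.1
clock: 8.72
eef_pos: [538.4, -92.6, 59.5]
eef_rot: [3.14, -0.019, -0.224]
wrist_force: [-0.6, 0.2, -0.4]
finger_gap: 56.4
tcp n,t -21.373492957888402 -99.89736855257695 z 59.53368597978362
scene 0.66 466 n,t lo [ -48.7 -180. ] hi [ -7.5 -18.8] mid [-28.1 -99.4] dir 12.3
```

```bash
python3 -m crank '[{"offset":[-0.0127,0.0029,0],"spin":0},{"offset":[-0.0127,0.0029,-0.0078],"spin":0},{"offset":[-0.007,0.0016,-0.0078],"spin":0},{"offset":[0,0,-0.0078],"spin":0},{"offset":[0.006,-0.0014,-0.0078],"spin":0},{"offset":[0.0127,-0.0029,-0.0078],"spin":0},{"offset":[0.0127,-0.0029,-0.0078],"spin":0},{"offset":[0.0127,-0.0029,0.003],"spin":0}]'; python3 m.py; python3 -m crank '[{"offset":[-0.005,0.001,0.01],"spin":0},{"offset":[-0.03,0.007,0.03],"spin":0},{"offset":[-0.06,0.014,0.05],"spin":0},{"offset":[-0.09,0.021,0.07],"spin":0},{"offset":[-0.12,0.028,0.08],"spin":0},{"offset":[-0.15,0.034,0.09],"spin":0},{"offset":[-0.17,0.039,0.1],"spin":0},{"offset":[-0.18,0.041,0.1],"spin":0}]'; python3 m.py
python3 - <<'E'
import cv2,numpy as np
from h import *
a=cv2.imread("pics/last_top.png")[100:220,190:320]; s=cv2.imread("pics/last_scene.png")[170:270,150:280]
cv2.imwrite("pics/s3.png",np.hstack([cv2.resize(a,(400,369),interpolation=cv2.INTER_CUBIC),cv2.resize(s,(400,369),interpolation=cv2.INTER_CUBIC)]))
E
```

```text
clock: 9.58
eef_pos: [550.5, -95.4, 61.4]
eef_rot: [3.14, -0.017, -0.224]
wrist_force: [-0.8, -0.4, 0.3]
finger_gap: 56.2
tcp n,t -8.928112904325076 -99.91809038277555 z 61.394100639993965
scene 0.67 510 n,t lo [ -36.4 -180.1] hi [  6.8 -18.3] mid [-14.8 -99.2] dir 11.6
clock: 10.45
eef_pos: [368.6, -54.0, 163.5]
eef_rot: [3.14, -0.02, -0.224]
wrist_force: [-0.8, -0.7, -0.2]
finger_gap: 56.3
tcp n,t -195.44878696753278 -100.12066667249773 z 163.52635524038968
scene 0.71 588 n,t lo [ -38.7 -180.4] hi [  7.1 -15.7] mid [-15.8 -98.1] dir 14.8
top 0.58 368 n,t lo [ -34.  -166.5] hi [  1.1 -24.5] mid [-16.5 -95.5] dir 13.7
```

View pics/s3.png

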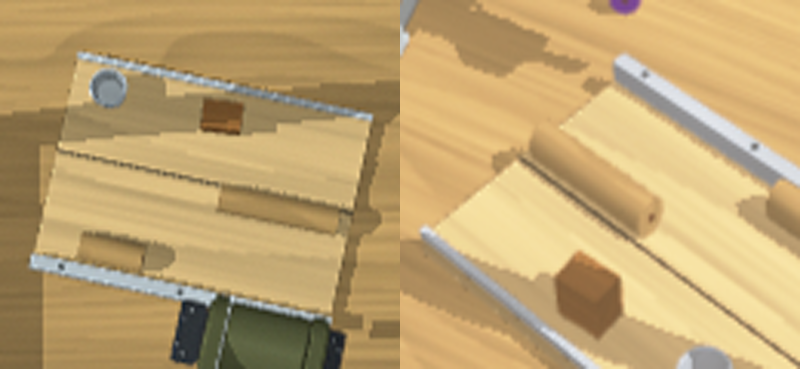

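Both views show the dowel parallel to the line, about 16 mm short of it, and nothing else disturbed. I measure more finely by slices along the dowel, against each camera's own line fit.

```bash
cat > f.py <<'E'
from h import *
def fine():
    a=np.radians(12.9); n=np.array([np.cos(a),-np.sin(a)]); t=np.array([np.sin(a),np.cos(a)])
    for c,x0 in (("scene",582.26),("top",580.75)):
        p=manip.camera(c); cv2.imwrite(f"pics/last_{c}.png",p["pixels"][:,:,::-1])
        for d in manip.masks_of(p,"long_dowel"):
            # sample the mask (and brightness) on a fine grid of the plane through the axis, in line coordinates
            T=np.arange(-150,-44,3.); Nn=np.arange(-60,60,.5)
            G=np.array([[(x0*np.cos(a)+q)*n+(x0*np.sin(a)+s)*t for q in Nn] for s in T]).reshape(-1,2)
            uv=proj(p,np.c_[G,np.full(len(G),36.)]).astype(np.float32).reshape(len(T),len(Nn),2)
            m=cv2.remap(d["mask"].astype(np.float32),uv[...,0],uv[...,1],cv2.INTER_LINEAR)
            if m.max(1).mean()<.9: continue
            mid=(m*Nn).sum(1)/m.sum(1); w=m.sum(1)*.5
            k=np.polyfit(T+98,mid,1)
            print(c,round(d["conf"],2),"n at middle %.1f, yaw off %.2f deg, width %.1f, scatter %.1f"%(k[1],np.degrees(np.arctan(k[0])),np.median(w),np.std(mid-np.polyval(k,T+98))))
if __name__=="__main__": fine()
E
python3 f.py
```

```text
scene 0.6 n at middle -18.1, yaw off -0.26 deg, width 46.0, scatter 0.6
top 0.6 n at middle -16.4, yaw off -1.92 deg, width 34.7, scatter 0.9
```

```bash
python3 -m crank '[{"offset":[0.015,-0.0034,0],"spin":0},{"offset":[0.04,-0.009,-0.01],"spin":0},{"offset":[0.07,-0.016,-0.03],"spin":0},{"offset":[0.1,-0.023,-0.05],"spin":0},{"offset":[0.13,-0.03,-0.075],"spin":0},{"offset":[0.155,-0.0355,-0.093],"spin":0},{"offset":[0.167,-0.0382,-0.102],"spin":0},{"offset":[0.1676,-0.0384,-0.102],"spin":0}]';python3 -m crank '[{"offset":[0,0,-0.006],"spin":0},{"offset":[0,0,-0.0085],"spin":0},{"offset":[0.005,-0.0011,-0.009],"spin":0},{"offset":[0.0117,-0.0027,-0.009],"spin":0},{"offset":[0.0185,-0.0042,-0.009],"spin":0},{"offset":[0.0234,-0.0054,-0.009],"spin":0},{"offset":[0.0234,-0.0054,-0.009],"spin":0},{"offset":[0.0234,-0.0054,0],"spin":0}]'; python3 f.py; python3 m.py
```

```text
clock: 11.52
eef_pos: [538.7, -93.1, 56.1]
eef_rot: [3.14, -0.012, -0.225]
wrist_force: [-0.4, 0.3, 0.2]
finger_gap: 56.4
clock: 12.18
eef_pos: [563.1, -98.7, 57.9]
eef_rot: [3.14, -0.016, -0.224]
wrist_force: [-0.6, -0.1, -0.8]
finger_gap: 56.3
scene 0.95 n at middle -2.1, yaw off -1.04 deg, width 44.9, scatter 3.1
tcp n,t 2.558471851762306 -100.33058185200835 z 56.01903378120203
scene 0.79 468 n,t lo [ -24.1 -180.1] hi [ 17.7 -18.4] mid [ -3.2 -99.3] dir 11.7
```

```bash
python3 -m crank '[{"offset":[0,0,0.015],"spin":0},{"offset":[-0.02,0.005,0.04],"spin":0},{"offset":[-0.05,0.012,0.06],"spin":0},{"offset":[-0.08,0.018,0.08],"spin":0},{"offset":[-0.12,0.028,0.09],"spin":0},{"offset":[-0.16,0.037,0.1],"spin":0},{"offset":[-0.19,0.043,0.11],"spin":0},{"offset":[-0.195,0.045,0.11],"spin":0}]'; python3 f.py
python3 - <<'E'
from h import *
p={c:manip.camera(c) for c in ("top","scene")}
a=np.radians(12.9); n=np.array([np.cos(a),-np.sin(a)]); t=np.array([np.sin(a),np.cos(a)])
im=[]
for c,x0,bx in (("top",580.75,(120,220,230,330)),("scene",582.26,(180,270,160,260))):
    v=p[c]["pixels"][:,:,::-1].copy(); r0,r1,c0,c1=bx
    s=4; v=cv2.resize(v[r0:r1,c0:c1],None,fx=s,fy=s,interpolation=cv2.INTER_CUBIC)
    # predicted silhouette of a dowel lying exactly on the line, t middle -98
    E=p[c]["extrinsics"]; C=-E[:3,:3].T@E[:3,3]
    k=np.linspace(0,2*np.pi,60); pts=[]
    for tt in (-173,-23):
        for q in k:
            g=(x0*np.cos(a)+18*np.cos(q))*n+(x0*np.sin(a)+tt)*t; pts.append([*g,36+18*np.sin(q)])
    h=cv2.convexHull(proj(p[c],pts).astype(np.float32)).reshape(-1,2)
    h=((h-[c0,r0]+.5)*s-.5).round().astype(int)
    cv2.polylines(v,[h.reshape(-1,1,2)],True,(0,0,255),1); im.append(v[:360,:400])
cv2.imwrite("pics/s4.png",np.hstack(im))
E
```

```text
clock: 13.25
eef_pos: [363.7, -52.7, 166.7]
eef_rot: [3.14, -0.012, -0.224]
wrist_force: [0.6, -0.1, 0.1]
finger_gap: 56.5
scene 0.91 n at middle -4.8, yaw off 0.08 deg, width 43.8, scatter 0.5
top 0.67 n at middle -4.6, yaw off -0.42 deg, width 35.4, scatter 0.7
```

View pics/s4.png

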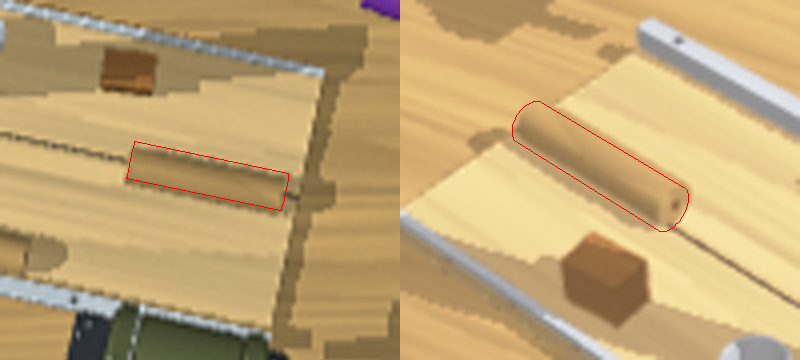

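Top overlay (left): the dowel sits slightly robot-side of the red target outline. Scene overlay (right): it nearly fills its outline. The masks say about -4.7 mm. I check against raw edge profiles.

```bash
cat > e.py <<'E'
from h import *
import sys
a=np.radians(12.9); n=np.array([np.cos(a),-np.sin(a)]); t=np.array([np.sin(a),np.cos(a)])
for c,x0 in (("top",580.75),("scene",582.26)):
    p=manip.camera(c); E=p["extrinsics"]; C=-E[:3,:3].T@E[:3,3]
    w=lambda q,s:(x0*np.cos(a)+q)*n+(x0*np.sin(a)+s)*t
    # silhouette edges on plane z=36 of a dowel on the line: tangents from camera in the n-z plane
    cn=C[:2]@n-x0*np.cos(a); cz=C[2]-36; D=np.hypot(cn,cz); th=np.arctan2(cn,cz); al=np.arcsin(18/D)
    edges=sorted(cn-cz*np.tan(th+s*al) for s in (1,-1))
    T=np.arange(-150,-44,2.); Nn=np.arange(-40,41,1.)
    G=np.array([[[*w(q,s),36] for q in Nn] for s in T]).reshape(-1,3)
    uv=proj(p,G).astype(np.float32).reshape(len(T),len(Nn),2)
    g=cv2.remap(cv2.cvtColor(p["pixels"],cv2.COLOR_RGB2GRAY).astype(np.float32),uv[...,0],uv[...,1],cv2.INTER_LINEAR).mean(0)
    print(c,"expected edges",np.round(edges,1)); print([f"{int(q)}:{int(v)}" for q,v in zip(Nn,g)][4:78:2])
E
python3 e.py
```

```text
top expected edges [-18.1  18.2]
['-36:174', '-34:175', '-32:177', '-30:178', '-28:175', '-26:164', '-24:145', '-22:126', '-20:121', '-18:127', '-16:134', '-14:138', '-12:140', '-10:142', '-8:144', '-6:144', '-4:143', '-2:139', '0:135', '2:130', '4:125', '6:119', '8:111', '10:108', '12:112', '14:128', '16:148', '18:165', '20:176', '22:177', '24:177', '26:178', '28:181', '30:184', '32:185', '34:184', '36:182']
scene expected edges [-22.6  22.1]
['-36:218', '-34:218', '-32:217', '-30:210', '-28:198', '-26:185', '-24:179', '-22:179', '-20:180', '-18:179', '-16:176', '-14:173', '-12:171', '-10:169', '-8:167', '-6:164', '-4:161', '-2:158', '0:153', '2:146', '4:139', '6:134', '8:130', '10:127', '12:126', '14:128', '16:137', '18:150', '20:161', '22:165', '24:165', '26:164', '28:165', '30:171', '32:186', '34:203', '36:211']
```

Edge profiles agree: centre at about -4.5 (top) and -5.2 (scene), so roughly 4.8 mm remain. I do one last short stroke, with 9.4 mm of fingertip travel.

```bash
python3 -m crank '[{"offset":[0.02,-0.0046,0],"spin":0},{"offset":[0.055,-0.0126,-0.01],"spin":0},{"offset":[0.09,-0.0206,-0.03],"spin":0},{"offset":[0.125,-0.0286,-0.055],"spin":0},{"offset":[0.157,-0.036,-0.08],"spin":0},{"offset":[0.18,-0.0412,-0.095],"spin":0},{"offset":[0.188,-0.0431,-0.1],"spin":0},{"offset":[0.188,-0.0431,-0.1],"spin":0}]'; python3 m.py
```

```text
clock: 14.32
eef_pos: [555.3, -96.7, 62.4]
eef_rot: [3.14, -0.006, -0.225]
wrist_force: [0.0, 0.5, 0.3]
finger_gap: 56.1
tcp n,t -3.9765721241598158 -100.16525842495366 z 62.39553182747423
scene 0.7 531 n,t lo [ -24.9 -180.6] hi [ 18.1 -18.6] mid [ -3.4 -99.6] dir 13.5
```

```bash
python3 -m crank '[{"offset":[-0.003,0.0007,0],"spin":0},{"offset":[-0.003,0.0007,-0.005],"spin":0},{"offset":[-0.003,0.0007,-0.0085],"spin":0},{"offset":[-0.003,0.0007,-0.0098],"spin":0},{"offset":[-0.003,0.0007,-0.0098],"spin":0},{"offset":[-0.001,0.0002,-0.0098],"spin":0},{"offset":[0.002,-0.0005,-0.0098],"spin":0},{"offset":[0.0045,-0.001,-0.0098],"spin":0}]'
python3 - <<'E'
from h import *
e=manip.read_state(); a=np.radians(12.9); print(e["eef_pos"], e["eef_pos"][:2]@[np.cos(a),-np.sin(a)]-581.5*np.cos(a), e["wrist_force"])
E
```

```text
clock: 15.18
eef_pos: [559.7, -97.6, 56.4]
eef_rot: [3.14, -0.011, -0.224]
wrist_force: [-0.4, -0.1, -1.0]
finger_gap: 56.6
[559.65851255 -97.58919157  56.41455954] 0.49656395078568494 [-0.37452038 -0.13434186 -0.95923475]
```

The arm was still settling when that call began, so the stroke ran above the dowel with no contact. I repeat it from the settled pose.

```bash
python3 -m crank '[{"offset":[-0.005,0.0011,0.001],"spin":0},{"offset":[-0.0078,0.0018,0],"spin":0},{"offset":[-0.0078,0.0018,-0.0025],"spin":0},{"offset":[-0.0078,0.0018,-0.004],"spin":0},{"offset":[-0.0078,0.0018,-0.004],"spin":0},{"offset":[-0.0078,0.0018,-0.004],"spin":0},{"offset":[-0.0078,0.0018,-0.004],"spin":0},{"offset":[-0.0078,0.0018,-0.004],"spin":0}]'
python3 - <<'E'
from h import *
e=manip.read_state(); a=np.radians(12.9); print(e["eef_pos"], e["eef_pos"][:2]@[np.cos(a),-np.sin(a)]-581.5*np.cos(a), e["wrist_force"])
E
```

```text
clock: 15.85
eef_pos: [553.0, -96.1, 53.9]
eef_rot: [3.14, -0.015, -0.225]
wrist_force: [0.1, 0.1, 12.9]
finger_gap: 56.3
[553.02404775 -96.05981366  53.93072505] -6.311888675590808 [ 0.07881803  0.05905133 12.8572685 ]
```

Settled in contact at 13 N. Now the 9.4 mm roll, a short hold, then a vertical lift.

```bash
python3 -m crank '[{"offset":[0.001,-0.0002,-0.0015],"spin":0},{"offset":[0.003,-0.0007,-0.0015],"spin":0},{"offset":[0.0055,-0.0013,-0.0015],"spin":0},{"offset":[0.0078,-0.0018,-0.0015],"spin":0},{"offset":[0.0092,-0.0021,-0.0015],"spin":0},{"offset":[0.0092,-0.0021,-0.0015],"spin":0},{"offset":[0.0092,-0.0021,-0.0015],"spin":0},{"offset":[0.0092,-0.0021,-0.0015],"spin":0}]'; python3 -m crank '[{"offset":[0,0,0.003],"spin":0},{"offset":[0,0,0.012],"spin":0},{"offset":[-0.02,0.005,0.04],"spin":0},{"offset":[-0.05,0.012,0.06],"spin":0},{"offset":[-0.085,0.019,0.08],"spin":0},{"offset":[-0.12,0.028,0.09],"spin":0},{"offset":[-0.15,0.034,0.1],"spin":0},{"offset":[-0.18,0.041,0.11],"spin":0}]'; python3 f.py; python3 e.py
```

```text
clock: 16.52
eef_pos: [563.4, -98.4, 54.0]
eef_rot: [3.14, -0.018, -0.225]
wrist_force: [0.6, 0.8, 12.3]
finger_gap: 56.5
clock: 17.18
eef_pos: [381.6, -57.0, 164.6]
eef_rot: [3.14, -0.018, -0.224]
wrist_force: [-0.1, 0.1, -0.2]
finger_gap: 56.7
scene 0.77 n at middle 1.1, yaw off -0.34 deg, width 39.8, scatter 0.7
top 0.67 n at middle 2.0, yaw off -1.99 deg, width 33.2, scatter 0.6
top expected edges [-18.1  18.2]
['-36:175', '-34:175', '-32:176', '-30:178', '-28:179', '-26:179', '-24:179', '-22:175', '-20:168', '-18:151', '-16:130', '-14:121', '-12:126', '-10:133', '-8:139', '-6:142', '-4:144', '-2:144', '0:144', '2:143', '4:141', '6:137', '8:133', '10:126', '12:117', '14:109', '16:106', '18:111', '20:128', '22:149', '24:168', '26:179', '28:183', '30:185', '32:186', '34:184', '36:182']
scene expected edges [-22.6  22.1]
['-36:218', '-34:219', '-32:219', '-30:218', '-28:217', '-26:214', '-24:207', '-22:195', '-20:183', '-18:178', '-16:178', '-14:179', '-12:179', '-10:179', '-8:178', '-6:175', '-4:170', '-2:165', '0:160', '2:157', '4:153', '6:149', '8:144', '10:140', '12:135', '14:130', '16:126', '18:125', '20:128', '22:139', '24:152', '26:161', '28:162', '30:162', '32:163', '34:166', '36:173']
```

```bash
cat > y.py <<'E'
from h import *
from scipy.optimize import brentq
a=np.radians(12.9); n=np.array([np.cos(a),-np.sin(a)]); t=np.array([np.sin(a),np.cos(a)])
for c,x0,out in (("top",581.08,(-30,28)),("scene",582.6,(-34,None))):
    p=manip.camera(c); g0=cv2.cvtColor(p["pixels"],cv2.COLOR_RGB2GRAY).astype(np.float32)
    cv2.imwrite(f"pics/fin_{c}.png",p["pixels"][:,:,::-1])
    Nn=np.arange(-40,41,.5); E=[]
    for tc in range(-155,-40,12):
        G=np.array([[*((x0*np.cos(a)+q)*n+(x0*np.sin(a)+s)*t),36] for s in np.arange(tc-9,tc+9.1,2) for q in Nn])
        uv=proj(p,G).astype(np.float32).reshape(-1,len(Nn),2)
        g=np.gradient(cv2.GaussianBlur(cv2.remap(g0,uv[...,0],uv[...,1],cv2.INTER_LINEAR).mean(0)[None],(9,1),0)[0])
        i=np.where((Nn<-8)&(Nn>-34))[0]; j=np.where((Nn>10)&(Nn<30))[0]
        E.append([tc+98,Nn[i[g[i].argmin()]],Nn[j[g[j].argmax()]]])
    E=np.array(E)
    for k,nm in ((1,"near"),(2,"far")):
        f=np.polyfit(E[:,0],E[:,k],1); print(c,nm,"edge %.1f yaw %.2f deg"%(f[1],np.degrees(f[0])),E[:,k])
s=cv2.imread("pics/fin_scene.png")[170:270,150:290]; b=cv2.imread("pics/fin_top.png")[110:210,200:320]
cv2.imwrite("pics/s5.png",np.hstack([cv2.resize(b,None,fx=3,fy=3,interpolation=cv2.INTER_CUBIC),cv2.resize(s,None,fx=3,fy=3,interpolation=cv2.INTER_CUBIC)]))
E
python3 y.py
```

```text
top near edge -17.9 yaw -0.06 deg [-17.5 -18.  -18.  -18.  -18.  -18.  -18.  -17.5 -18.  -18. ]
top far edge 20.9 yaw -0.06 deg [21.  21.  21.  21.  20.5 20.5 21.  21.5 21.  20.5]
scene near edge -22.3 yaw -0.82 deg [-21.5 -21.5 -22.  -22.  -22.  -22.5 -22.5 -22.5 -23.  -23. ]
scene far edge 22.6 yaw -0.41 deg [23.  23.  23.  22.5 22.5 22.5 22.5 22.5 22.  22.5]
```

View pics/s5.png

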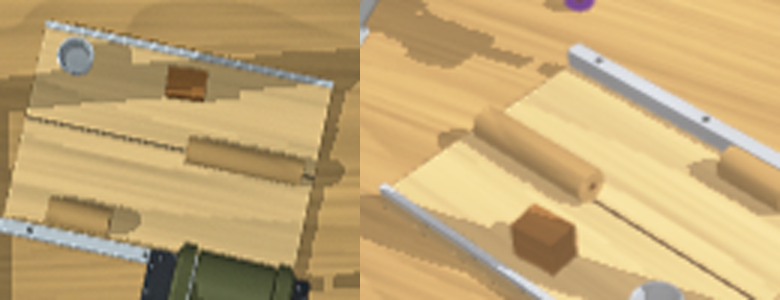

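Both views show the dowel lying over the line, which comes out at each end beneath it. The offset is about +0.2 to +1.5 mm, yaw is within about 0.6° and the gripper is clear. I hand it in.

Run:
```python
from cell import manip
s=manip.read_state(); print(s["clock"],s["eef_pos"],s["wrist_force"]); print(manip.sign_off())
```

```text
17.5833 [383.79459951 -57.49858383 163.54451095] [-0.74668906 -0.36214909 -0.183462  ]
the job is handed in; nothing more can be done
None
```

I rolled the long dowel about 113 mm from the batten onto the dark line and handed the job in at 17.6 s. I used nine short fingertip strokes across its top; readings taken in contact were 12–15 N.

- **Position:** The last edge check put the dowel's axis 1.5 mm past the line in the top camera and about 0.2 mm past it in the scene camera.
- **Angle:** The edge fits put it within about 0.6° of parallel to the line. The top camera's mask fit gave −2°, which disagreed; I took the edge fits as the better measure.
- **Everything else:** The short dowel, block and tin looked unmoved in the last pictures. The gripper was well clear and reading no force.

- **Missed stroke:** One stroke passed above the dowel without touching it, because the arm was still settling. I repeated it.
- **Deep stroke:** The eighth stroke was commanded several millimetres deeper than intended. The force during it wasn't recorded, and the dowel and arm showed no sign of trouble afterwards.

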